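# Shut the red-handled valve in the bench air box

## Robot

A 6-joint arm with a two-finger parallel gripper is mounted at the origin on the work surface. World frame = base frame: x ahead of the robot, y to its left, z up, the work surface at z = 0. Lengths are in mm, angles in rad, forces in N, time in s.
With the tool pointing down it reaches from about 325 to 900 mm from the base axis. Payload 6.1 kg.
Tool frame: the origin (TCP) lies midway between the tips of the shut fingers; the grasp point (between the pads) lies 19 mm behind it; y points along the fingers, z is the direction in which the jaws open and shut, and the axes are right-handed (so a half turn about y gives the same grasp; the last joint's range is limited). The gripper opens to 85 mm and grips with 20 to 120 N. Pads are 22 mm wide; open, the fingers measure 114 mm over their backs; the gripper's body (76 mm by 85 mm) begins 54 mm behind the grasp point. The pads swing forward as they close: fully open they stand 13 mm farther back than shut.
Start: joints at [0.996, 0.22, 1.526, -0, 1.395, -0.126], TCP at [271.175, 563.098, 198] pointing down, gripper open.
Joint ranges: [-2.98, 2.98], [-0.91, 2.08], [0.09, 2.57], [-1.24, 4.39], [0.2, 2.65], [-2.68, 2.68]. Speed limits (rad/s): [2.57, 2.57, 3.01, 3.14, 3.14, 3.14].

## Interface

Orientations are given as a unit quaternion [w, x, y, z].
In Python, from cell import r gives the robot as it stands.
- The arm moves only by the shell command python3 -m crank 'ROWS' [FORCE]. ROWS is JSON, a list of rows, each an object of numbers: "x", "y", "z": the shift along the tool's x, y, z in cm; "ax", "ay", "az": the turn, a rotation vector about the tool's x, y, z in degrees; "gripper": the opening, from 0 (shut) to 1 (fully open). In form: [{"x": .., "y": .., "z": .., "ax": .., "ay": .., "az": .., "gripper": ..}, ...]. A call has 1 to 8 rows; each row shifts and turns the commanded pose from where the row before left it, along the tool's axes as they then stand; what a row does not reach is not made up. A row lasts 1/10 s, in which the tool goes at most 50 mm and 8.59 degrees, less where a joint would pass 70% of its speed; a pose out of reach is approached as far as the arm can. A call with a gripper value outside its range is refused whole. The fingers move at their own pace and stop on an object; FORCE is the grip in N (left out, the last holds). Time passes only in rows, so rows that do not move let the fingers close. It gives the time, the measured TCP pose, the force and the opening at its end, in the units of the state.
- r.get_obs(): the state, without advancing time (a new reading comes with each control period).
- r.snapshot(name): name is "scene" or "top" or "wrist"; returns (picture, depth): 480x640x3 uint8, red, green, blue; 480x640 float32, mm along the optical axis (not along the pixel's ray), 0 where there is no reading.
- r.get_calibration(name): a dict with "fx", "fy", "cx", "cy" (pixels), "eye" and "rotation" of the camera in the world. Camera axes: x right, y down, z forward; pixel columns grow to the right and rows downward; lengths in mm; the calibration is good to about 2 mm. A picture is of the moment at which its call begins: read the wrist's pose just before it. get_calibration takes no time and is no camera call; for the wrist camera it gives the pose at the moment of the call.
- r.hand_in(): hands the job in, once; it reports no verdict.
Trained networks look in the newest picture that a camera, given by its name, has taken for a name from the list of things; names that differ only in an ending like _2 or _b are one class to them, and where a whole thing is asked for, a point or a joint stands for the part that bears it (a point fixed in the world has none). Each returns a list of dicts, best first, with "p" (0 to 1); they miss things now and then, are a little off and sometimes report something else, mostly with a low value. They report only what shows in the picture. A call takes as long as a camera call.
- r.boxes_of(camera, name): "centre" ([x, y, z] in mm, in world coordinates, good to about 4 mm: the middle of the surface that is visible of it).
- r.regions_of(camera, name): "mask" (480x640 bool, what is visible of it).
The state is a dict: "time_s": time; "joints": joint angles; "joint_vel": joint speeds; "joint_torque": joint torques, N m; "tcp_pos": TCP position; "tcp_rot": TCP orientation; "wrist_force": force on the tool from outside, world axes, zero at the start; "wrist_torque": the same for the moment, N m; "width": finger opening in mm.
Only numpy, scipy, OpenCV 4.12 (cv2) and the standard library are available. Lean on these libraries where they do the work, as an engineer would, in place of code of your own. Each camera call takes 0.05 s, during which the arm holds its last target.

## Task

Shut off the sander's air line at the bench air box: push the yellow cover aside, along the box onto its deck, until the valve well is fully uncovered, without lifting the cover off its rails, then push the red valve handle round until it is fully shut. Leave the blue handle and the things lying on the bench alone, and leave the cover open so that anyone can see the line is shut.

Things in the scene. Friction and masses are not known exactly. Their poses are not given: they have to be found in the camera images.
- air_box: Grey sheet-steel box fixed to the bench, 176 mm (its x) by 480 (its y) by 100 high. Origin: centre of its underside. Its -y half is the open valve well, its +y half (from y = -10 mm) a closed deck. Steel rails run its whole length at x = +-82 mm, tops at z = 100 mm; end stops at y = +-237 mm stand 10 mm above them. Couplers stick out 36 mm at +x, a blue pipe 60 mm at +y.
- well (a point): Centre of the well's opening, at rail height (100 mm above the bench), axes as the box: 152 mm in x, 224 mm in y. Its floor lies 97 mm below. A manifold bar (top 50 mm below the opening) fills the 26 mm along the -x wall, and each valve's outlet pipe (top 57 mm below the opening) runs from its stem to +x.
- cover: Loose yellow steel cover, about 0.55 kg, 185 mm (x) by 232 (y), plate 3 mm; side flanges hang 12 mm outside the box walls, 2 mm play, so it slides only along the box's y. Origin: centre of the plate's underside; axes as the box. Starts over the well at box y -0.120 to -0.105 m; stands at +0.121 at the far stop over the deck; the well is fully uncovered from +0.106 on. Friction under 8 N.
- cover_bar (a point): Middle of the dark bow handle on the cover: a round bar of 10 mm diameter along the cover's x, 90 mm long, its axis 30 mm above the cover's underside (27 mm above the plate's top face), on a post at each end; above the cover's centre.
- red_handle (a joint): Angle of the red handle (rad): 0 = open, lever along the outlet pipe, pointing to the box's +x; grows clockwise seen from above; 1.571 = shut, lever across the pipe, pointing to the box's -y, against a firm stop. Starts between 0 and 0.35. It stays where it is left; turning it takes about 0.22 N m (some 5 N at 45 mm from the pivot).
- red_pivot (a point): Axis of the red handle's vertical stem, at the lever's mid-height (73 mm above the bench). Its axes are the box's and do not turn with the handle. It stands in one of the two valve places in the well, at box x = -30 mm and y = -60 or -150 mm.
- red_tip (a point): Tip of the red lever, 62 mm from the pivot, at the lever's mid-height (73 mm above the bench). The lever's red plastic sleeve reaches from 18 mm to 62 mm from the pivot, 13 mm wide and 14 mm high (z = 66 to 80 mm).
- blue_pivot (a point): Axis of the blue handle's stem, the same kind of valve in the other of the two places; it is to stay open.
- blue_tip (a point): Tip of the blue lever, 62 mm from its pivot; same sizes as the red one. It starts open, pointing to the box's +x (within 0.1 rad).
- tape_roll: Roll of yellow masking tape lying flat on the bench beyond the box, 100 mm diameter, 48 mm high. Origin: centre of its underside. Bystander.
- wrench: Steel wrench, 200 mm long, lying on the bench beyond the box's -y end. Bystander.
- sanding_block: Off-white foam sanding block with a brown abrasive face underneath, 62 x 122 x 32 mm, on the bench between robot and box. Origin: centre of its underside. Bystander.
- primed_bracket: Kinked sheet-steel bracket in pale primer, about 220 x 110 x 60 mm, on the bench beyond the box's +y end. Origin: underside, near its middle. Bystander.

How it is judged:
By the outcome, as a careful person would: the job done as asked, in the order asked, and still so for the second after the job is handed in, with the robot touching nothing.
It also fails if it takes over 50 s, if anything falls off the work surface, if the arm or the gripper's body presses on something with over 40 N, if the wrist force passes 120 N, or if a joint passes its speed limit or range.

## Working session

There is one attempt and no reset: what is moved stays moved. The work goes in short steps, Python scripts to look and compute and a shell command to move; the robot and the scene stay as the last step left them, time stands still between calls to the robot, and variables do not carry over. Pictures are saved under pics/ and viewed, and the job is handed in when it is done.

```bash
ls; mkdir -p pics
python3 - <<'E'
from cell import r
import cv2,numpy as np
o=r.get_obs();print({k:np.round(v,3) for k,v in o.items()})
for c in ["scene","top"]:
    p,d=r.snapshot(c);cv2.imwrite(f"pics/{c}0.png",p[:,:,::-1]);k=r.get_calibration(c);print(c,k)
    for n in ["air_box","cover","cover_bar","red_handle","blue_tip","tape_roll","wrench","sanding_block","primed_bracket"]:
        print(n,[(np.round(b["centre"]),round(b["p"],2)) for b in r.boxes_of(c,n)][:2])
E
```

```text
pics
{'time_s': np.float64(0.0), 'joints': array([ 0.996,  0.221,  1.528,  0.   ,  1.395, -0.126]), 'joint_vel': array([ 0.   , -0.002,  0.001,  0.   , -0.   , -0.   ]), 'joint_torque': array([ 2.0000e-03, -4.9688e+01, -3.8941e+01, -0.0000e+00,  1.1000e-02,
       -0.0000e+00]), 'tcp_pos': array([270.815, 562.512, 196.881]), 'tcp_rot': array([-0.689,  0.69 , -0.158,  0.157]), 'wrist_force': array([ 0.123,  1.411, -0.669]), 'wrist_torque': array([ 0.012, -0.036, -0.008]), 'width': np.float64(85.052)}
scene {'fx': 454.0190959679452, 'fy': 454.0190959679452, 'cx': 319.6326142760914, 'cy': 248.6480577178955, 'eye': array([1046.83842325,  718.83301416,  613.22285749]), 'rotation': array([-0.14174222,  0.25231711,  0.83561105, -0.46690405])}
air_box [(array([652., 206., 102.]), 0.82)]
cover [(array([587., -59., 104.]), 0.78)]
cover_bar [(array([588., -60., 103.]), 0.7)]
red_handle []
blue_tip [(array([588., -61., 104.]), 0.27)]
tape_roll [(array([ 767., -145.,   35.]), 0.66)]
wrench [(array([ 605., -329.,    7.]), 0.57)]
sanding_block [(array([434., 107.,  34.]), 0.93), (array([ 766., -145.,   33.]), 0.15)]
primed_bracket [(array([693., 469.,  59.]), 0.95)]
top {'fx': 540.4793016008496, 'fy': 540.4793016008496, 'cx': 313.1123983517235, 'cy': 238.12663983529725, 'eye': array([ 527.19429908,   79.57457317, 1489.35283499]), 'rotation': array([ 0.02157974, -0.70255462,  0.71083074, -0.02590325])}
air_box [(array([618., 155., 100.]), 0.77), (array([573., -75., 101.]), 0.7)]
cover [(array([572., -76., 103.]), 0.82)]
cover_bar [(array([576., -74., 105.]), 0.78)]
red_handle [(array([443.,  76.,  29.]), 0.44)]
blue_tip []
tape_roll [(array([ 760., -174.,   48.]), 0.59)]
wrench [(array([ 529., -323.,    8.]), 0.79), (array([712., 454.,  59.]), 0.28)]
sanding_block [(array([438.,  76.,  27.]), 0.87)]
primed_bracket [(array([714., 449.,  61.]), 0.93)]
```

View pics/scene0.png

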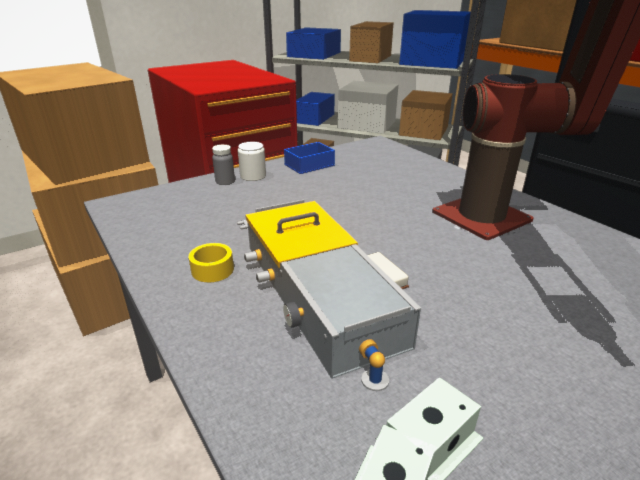

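View pics/top0.png

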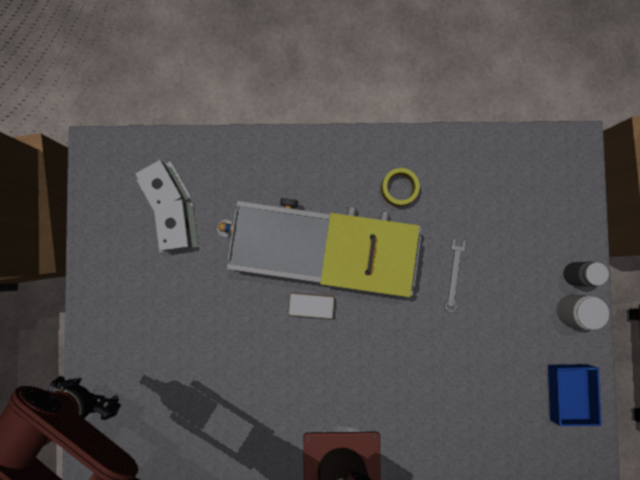

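The picture shows the cover over the well at the box's -y end, with the cover bar near (370,255) in the top view. The wrench, tape, sanding block and bracket are all clear of the box. The two cameras disagree by 15–30 mm, so I'll check both against the robot base and the box.

```bash
cat > h.py <<'E'
from cell import r
import cv2,numpy as np
from scipy.spatial.transform import Rotation as R
def q(w): return R.from_quat([w[1],w[2],w[3],w[0]])
def cloud(d,k):
    v,u=np.mgrid[:480,:640]
    P=np.stack([(u-k["cx"])/k["fx"]*d,(v-k["cy"])/k["fy"]*d,d],-1)
    P=P@q(k["rotation"]).as_matrix().T+k["eye"]; P[d<=0]=np.nan; return P
def ray(k,u,v,z):
    w=q(k["rotation"]).apply([(u-k["cx"])/k["fx"],(v-k["cy"])/k["fy"],1]);e=k["eye"];return e+w*(z-e[2])/w[2]
def proj(k,p):
    c=q(k["rotation"]).inv().apply(np.array(p)-k["eye"]);return np.array([k["cx"]+k["fx"]*c[0]/c[2],k["cy"]+k["fy"]*c[1]/c[2]])
E
python3 - <<'E'
from h import *
for c in ["scene","top"]:
    p,d=r.snapshot(c);k=r.get_calibration(c);P=cloud(d,k)
    np.savez(f"{c}0.npz",p=p,d=d,P=P)
    m=max(r.regions_of(c,"cover"),key=lambda b:b["p"])["mask"]
    X=P[m];X=X[np.isfinite(X[:,2])&(X[:,2]>95)&(X[:,2]<110)]
    print(c,"cover",np.round(X.mean(0),1),cv2.minAreaRect(X[:,:2].astype(np.float32)),np.percentile(X[:,2],[5,50,95]))
    print("base proj",proj(k,[0,0,0]),"tcp",proj(k,r.get_obs()["tcp_pos"]))
    # bench plane
    b=P[(np.abs(P[...,2])<15)];A=np.c_[b[:,:2],np.ones(len(b))];print(np.linalg.lstsq(A,b[:,2],rcond=None)[0],len(b))
# red base corners
k=r.get_calibration("top");print([np.round(ray(k,*uv,15)) for uv in [(304,432),(381,432)]])
k=r.get_calibration("scene");print([np.round(ray(k,*uv,15)) for uv in [(434,212),(484,240),(530,213)]])
E
```

```text
scene cover [585.3 -62.3 103.6] ((576.19287109375, -78.30503845214844), (242.20826721191406, 187.04757690429688), 81.12409973144531) [101.8108589  103.72134836 105.279466  ]
base proj [481.47765877 216.30828402] tcp [685.08289509 288.71566855]
[-4.19483912e-04  3.12450250e-04  1.14316778e+00] 123152
top cover [575.9 -75.5 102.9] ((576.6525268554688, -75.53553771972656), (236.52194213867188, 185.640869140625), 81.0792236328125) [ 98.17635226 102.86561419 107.51659672]
base proj [341.91323054 470.93454314] tcp [105.1836047  386.31487433]
[-0.00041426  0.00080896  0.32932452] 165795
[array([108., 100.,  15.]), array([ 105., -105.,   15.])]
[array([119., -76.,  15.]), array([127., 110.,  15.]), array([-108.,   81.,   15.])]
```

```bash
python3 - <<'E'
from h import *
for c in ["scene","top"]:
    P=np.load(f"{c}0.npz")["P"]
    yaw=np.radians(-8.9);bx=np.array([np.cos(yaw),np.sin(yaw)]);by=np.array([-bx[1],bx[0]])
    C=np.array([576.4,-77.])
    loc=np.stack([(P[...,:2]-C)@bx,(P[...,:2]-C)@by],-1)
    m=(P[...,2]>85)&(P[...,2]<125)&(abs(loc[...,0])<110)&(loc[...,1]>-150)&(loc[...,1]<400)
    m=cv2.morphologyEx(m.astype(np.uint8),cv2.MORPH_OPEN,np.ones((3,3)))>0
    X=P[m];print(c,cv2.minAreaRect(X[:,:2].astype(np.float32)))
    L=loc[m]
    print("y range",np.percentile(L[:,1],[0,.2,1,99,99.8,100]))
    e=P[...,2][m]; s=e>106
    # deck side width per y slice
    for y0 in (120,160,200,240,280,320): 
        t=abs(L[:,1]-y0)<15; print(y0,np.percentile(L[t,0],[0.5,99.5]))
    for y0 in (-90,-40,40,90): 
        t=abs(L[:,1]-y0)<15; print("c",y0,np.percentile(L[t,0],[0.5,99.5]))
    bar=(P[...,2]>115)&(abs(loc[...,0])<60)&(abs(loc[...,1])<60);print("bar",P[bar].mean(0),cv2.minAreaRect(P[bar][:,:2].astype(np.float32)),bar.sum())
E
python3 - <<'E'
import cv2
i=cv2.imread("pics/top0.png")[180:320,200:480];cv2.imwrite("pics/top0c.png",cv2.resize(i,None,fx=2.8,fy=2.8,interpolation=cv2.INTER_CUBIC))
E
```

```text
scene ((594.8037109375, 39.92047119140625), (485.2845153808594, 187.18707275390625), 81.09828186035156)
y range [-124.28148163 -121.08464932 -118.01444196  359.34698728  360.0772453
  361.00121929]
120 [-91.86854826  92.51474145]
160 [-86.8642864  88.6646538]
200 [-87.5684324   88.73971277]
240 [-87.04042465  88.57536795]
280 [-86.1317767   88.61044252]
320 [-86.97985794  88.69996913]
c -90 [-90.54640017  93.05353916]
c -40 [-92.46509965  93.23183824]
c 40 [-90.59278027  93.20463912]
c 90 [-91.47751338  93.35205557]
bar [579.958205   -74.07395779 130.10489528] ((578.1464233398438, -74.39915466308594), (13.358781814575195, 100.67224884033203), 80.93435668945312) 218
top ((595.095703125, 41.96168518066406), (481.9903869628906, 185.640869140625), 81.0792236328125)
y range [-120.58493163 -118.59073975 -115.71458227  355.81484879  358.75271037
  361.40327276]
120 [-90.26356272  89.03245639]
160 [-87.52601906  86.65951063]
200 [-87.20829774  86.46796294]
240 [-86.99534288  86.32663721]
280 [-87.04238104  86.44870669]
320 [-87.48343745  87.05775671]
c -90 [-92.0426951   90.85874225]
c -40 [-91.77278478  91.51055452]
c 40 [-91.46647239  91.08467456]
c 90 [-91.93625132  91.16744441]
bar [576.07927807 -74.63683782 133.28745747] ((575.9231567382812, -74.71380615234375), (10.041694641113281, 99.62332153320312), 81.42266845703125) 159
```

View pics/top0c.png

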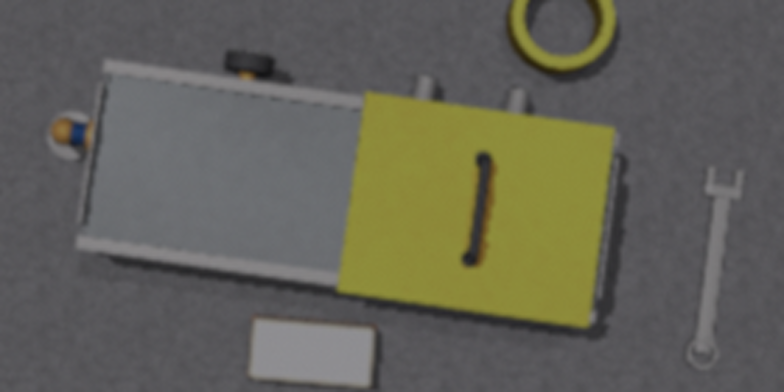

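```bash
cat >> h.py <<'E'
YAW=np.radians(-8.9);B0=np.array([595.,41.])
BX=np.array([np.cos(YAW),np.sin(YAW),0]);BY=np.array([-BX[1],BX[0],0])
def bw(x,y,z): return np.array([*B0,0])+x*BX+y*BY+np.array([0,0,z])
def wb(p): 
    d=np.array(p)-np.array([*B0,0]);return np.array([d@BX,d@BY,d[2]])
def st():
    o=r.get_obs();M=q(o["tcp_rot"]);print("t",round(float(o["time_s"]),2),"tcp box",np.round(wb(o["tcp_pos"]),1),"world",np.round(o["tcp_pos"],1),"F",np.round(o["wrist_force"],1),"w",round(float(o["width"]),1))
    m=M.as_matrix();X=np.stack([BX,BY,[0,0,1]]);print("tool axes in box (cols)\n",np.round(X@m,3));return o,M,X@m
def to(x,y,z):
    o,M,T=st();d=bw(x,y,z)-o["tcp_pos"];print("shift tool cm",np.round(M.inv().apply(d)/10,2),"joints",np.round(o["joints"],2))
    # residual turn to: tool y=-Z, tool z=+BY or -BY
    for s in (1,-1):
        tz=s*BY;ty=np.array([0,0,-1.]);tx=np.cross(ty,tz);G=R.from_matrix(np.stack([tx,ty,tz],1));print("turn",s,np.round(np.degrees((M.inv()*G).as_rotvec()),1))
E
python3 -c "
from h import *
to(0,-170,200)"
```

```text
t 1.2 tcp box [-400.7  465.7  198. ] world [271.2 563.1 198. ] F [-0.3 -0.3  0.4] w 84.9
tool axes in box (cols)
 [[ 0.957  0.     0.289]
 [-0.289  0.     0.957]
 [ 0.    -1.     0.   ]]
shift tool cm [ 56.75  -0.2  -49.26] joints [ 1.    0.22  1.53  0.    1.39 -0.13]
turn 1 [ -0.  -16.8   0. ]
turn -1 [ -0.  163.2  -0. ]
```

```bash
python3 -m crank '[{"ay":-8.4,"gripper":0},{"ay":-8.4,"gripper":0},{"x":2.5,"z":-4,"gripper":0},{"x":2.5,"z":-4,"gripper":0},{"x":2.5,"z":-4,"gripper":0},{"x":2.5,"z":-4,"gripper":0},{"x":2.5,"z":-4,"gripper":0},{"x":2.5,"z":-4,"gripper":0}]'; python3 -c "
from h import *
to(0,-170,200)"
```

```text
t 1.2 tcp box [-400.7  465.7  198. ] world [271.2 563.1 198. ] F [-0.3 -0.3  0.4] w 84.9
tool axes in box (cols)
 [[ 0.957  0.     0.289]
 [-0.289  0.     0.957]
 [ 0.    -1.     0.   ]]
shift tool cm [ 56.75  -0.2  -49.26] joints [ 1.    0.22  1.53  0.    1.39 -0.13]
turn 1 [ -0.  -16.8   0. ]
turn -1 [ -0.  163.2  -0. ]$[0]: bad value
```

```bash
python3 -m crank '[{"x":0,"y":0,"z":0,"ax":0,"ay":-8.4,"az":0,"gripper":0},{"x":0,"y":0,"z":0,"ax":0,"ay":-8.4,"az":0,"gripper":0}]'
```

```text
time_s: 1.4
tcp_pos: [271.2, 563.1, 198.0]
tcp_rot: [0.705, -0.705, 0.053, -0.053]
wrist_force: [-0.2, -0.4, 0.1]
width: 58.9
```

All the keys have to be given. Next is the move across towards the box's -y end.

```bash
python3 -m crank '[{"x":2.5,"y":0,"z":-4,"ax":0,"ay":0,"az":0,"gripper":0},{"x":2.5,"y":0,"z":-4,"ax":0,"ay":0,"az":0,"gripper":0},{"x":2.5,"y":0,"z":-4,"ax":0,"ay":0,"az":0,"gripper":0},{"x":2.5,"y":0,"z":-4,"ax":0,"ay":0,"az":0,"gripper":0},{"x":2.5,"y":0,"z":-4,"ax":0,"ay":0,"az":0,"gripper":0},{"x":2.5,"y":0,"z":-4,"ax":0,"ay":0,"az":0,"gripper":0},{"x":2.5,"y":0,"z":-4,"ax":0,"ay":0,"az":0,"gripper":0},{"x":2.5,"y":0,"z":-4,"ax":0,"ay":0,"az":0,"gripper":0}]'
python3 -m crank '[{"x":2.5,"y":0,"z":-4,"ax":0,"ay":0,"az":0,"gripper":0},{"x":2.5,"y":0,"z":-4,"ax":0,"ay":0,"az":0,"gripper":0},{"x":2.5,"y":0,"z":-4,"ax":0,"ay":0,"az":0,"gripper":0},{"x":2.5,"y":0,"z":-4,"ax":0,"ay":0,"az":0,"gripper":0},{"x":2.5,"y":0,"z":-4,"ax":0,"ay":0,"az":0,"gripper":0},{"x":2.5,"y":0,"z":-4,"ax":0,"ay":0,"az":0,"gripper":0},{"x":2.5,"y":0,"z":-4,"ax":0,"ay":0,"az":0,"gripper":0},{"x":0,"y":0,"z":0,"ax":0,"ay":0,"az":0,"gripper":0}]'
python3 - <<'E'
from h import *
to(0,-160,200)
p,d=r.snapshot("wrist");cv2.imwrite("pics/w1.png",p[:,:,::-1])
E
```

```text
time_s: 2.2
tcp_pos: [419.7, 214.3, 198.4]
tcp_rot: [0.705, -0.705, 0.054, -0.055]
wrist_force: [0.5, 0.2, 0.3]
width: 0.3
time_s: 3.0
tcp_pos: [550.0, -93.0, 197.9]
tcp_rot: [-0.704, 0.706, -0.056, 0.057]
wrist_force: [-0.1, 0.1, -0.0]
width: 0.1
t 3.0 tcp box [ -23.7 -139.4  197.9] world [550.  -93.  197.9] F [-0.1  0.1 -0. ] w 0.1
tool axes in box (cols)
 [[ 1.     0.001  0.006]
 [-0.006 -0.002  1.   ]
 [ 0.001 -1.    -0.002]]
shift tool cm [ 2.39 -0.2  -2.05] joints [-0.31  0.06  1.71 -0.    1.38 -1.72]
turn 1 [ 0.1 -0.3  0.1]
turn -1 [-1.000e-01  1.797e+02  2.000e-01]
```

View pics/w1.png

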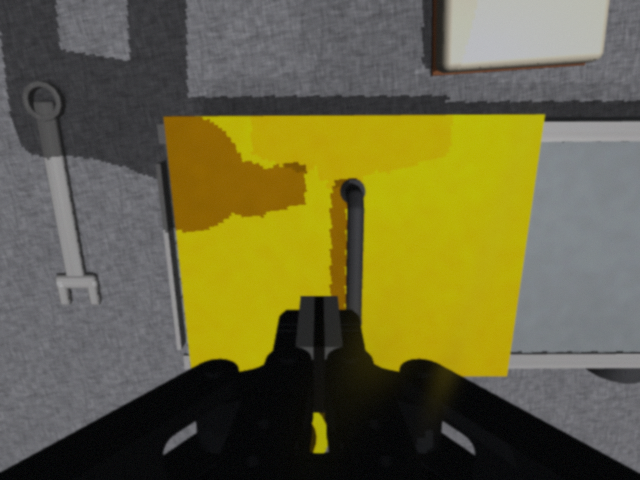

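```bash
python3 -m crank '[{"x":2.4,"y":1,"z":-1.8,"ax":0,"ay":0,"az":0,"gripper":0},{"x":0,"y":2.5,"z":0,"ax":0,"ay":0,"az":0,"gripper":0},{"x":0,"y":2.5,"z":0,"ax":0,"ay":0,"az":0,"gripper":0},{"x":0,"y":2.3,"z":0,"ax":0,"ay":0,"az":0,"gripper":0},{"x":0,"y":0,"z":0,"ax":0,"ay":0,"az":0,"gripper":0}]'
python3 - <<'E'
from h import *
to(0,-135,113)
p,d=r.snapshot("wrist");cv2.imwrite("pics/w2.png",p[:,:,::-1])
E
```

```text
time_s: 3.55
tcp_pos: [566.4, -106.9, 111.2]
tcp_rot: [0.706, -0.704, 0.057, -0.052]
wrist_force: [-0.9, 0.6, 0.3]
width: 0.3
t 3.55 tcp box [  -5.4 -150.5  111.2] world [ 566.4 -106.9  111.2] F [-0.9  0.6  0.3] w 0.3
tool axes in box (cols)
 [[ 1.    -0.007 -0.001]
 [ 0.001  0.002  1.   ]
 [-0.007 -1.     0.002]]
shift tool cm [ 0.54 -0.19  1.55] joints [-0.32  0.19  1.73  0.    1.23 -1.74]
turn 1 [-0.1  0.1 -0.4]
turn -1 [-7.000e-01 -1.799e+02  1.000e-01]
```

View pics/w2.png

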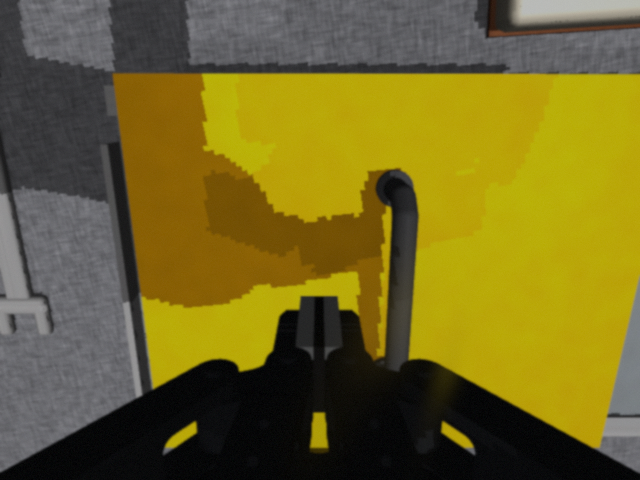

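```bash
python3 -m crank '[{"x":0.5,"y":-0.2,"z":0.5,"ax":0,"ay":0,"az":0,"gripper":0},{"x":0,"y":0,"z":1,"ax":0,"ay":0,"az":0,"gripper":0},{"x":0,"y":0,"z":1,"ax":0,"ay":0,"az":0,"gripper":0},{"x":0,"y":0,"z":1.5,"ax":0,"ay":0,"az":0,"gripper":0},{"x":0,"y":0,"z":1.5,"ax":0,"ay":0,"az":0,"gripper":0},{"x":0,"y":0,"z":1.5,"ax":0,"ay":0,"az":0,"gripper":0}]'
python3 - <<'E'
from h import *
to(0,96,113)
E
```

```text
time_s: 4.2
tcp_pos: [585.5, -39.2, 117.2]
tcp_rot: [0.705, -0.705, 0.055, -0.055]
wrist_force: [0.8, 0.4, 0.5]
width: 0.2
t 4.2 tcp box [  3.1 -80.7 117.2] world [585.5 -39.2 117.2] F [0.8 0.4 0.5] w 0.2
tool axes in box (cols)
 [[ 1.  0. -0.]
 [ 0.  0.  1.]
 [ 0. -1.  0.]]
shift tool cm [-0.3   0.42 17.67] joints [-0.2   0.2   1.71  0.    1.23 -1.62]
turn 1 [-0.  0.  0.]
turn -1 [   0. -180.    0.]
```

Run:
```python
from h import *
p,d=r.snapshot("wrist");cv2.imwrite("pics/w3.png",p[:,:,::-1]);st()
```

```text
t 4.25 tcp box [  2.9 -78.5 117.1] world [585.7 -37.  117.1] F [-0.4  1.5 -0.3] w -0.0
tool axes in box (cols)
 [[ 1.    -0.    -0.001]
 [ 0.001  0.002  1.   ]
 [-0.    -1.     0.002]]
```

View pics/w3.png

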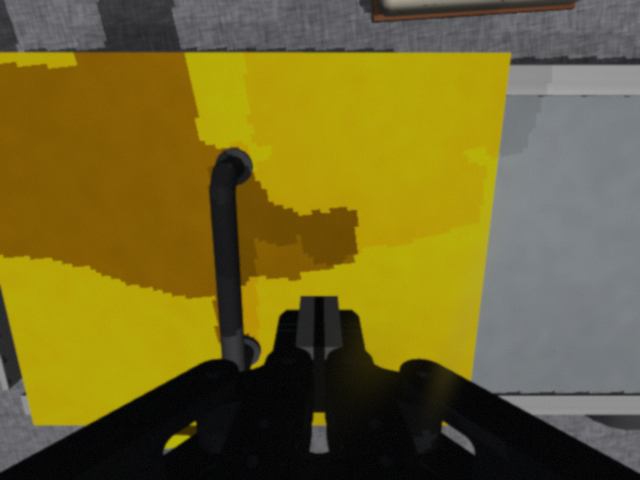

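Run:
```python
from h import *
for c in ("top","scene"):
    p,d=r.snapshot(c);cv2.imwrite(f"pics/{c}4.png",p[:,:,::-1]);P=cloud(d,r.get_calibration(c))
    b=r.boxes_of(c,"cover")
    print(c,[(np.round(wb(x["centre"])),x["p"]) for x in b])
    m=max(r.regions_of(c,"cover"),key=lambda b:b["p"])["mask"]
    X=P[m];X=X[np.isfinite(X[:,2])&(X[:,2]>95)&(X[:,2]<112)]
    L=np.array([wb(a) for a in X]);print(np.percentile(L,[.5,99.5],axis=0))
    k=r.get_calibration(c);print(proj(k,r.get_obs()["tcp_pos"]))
```

```text
top [(array([ -48., -105.,  102.]), 0.79), (array([  7., 115.,  98.]), 0.34)]
[[ -92.26200202 -234.60984745   95.7126631 ]
 [  90.32265153   -1.61125482  110.67556785]]
[356.90161728 251.01908555]
scene [(array([ 11., -92., 102.]), 0.86)]
[[ -91.81169669 -234.23778321   96.06960449]
 [  92.94395187   -2.06436541  107.12606168]]
[302.84580913 229.57728517]
```

View pics/top4.png

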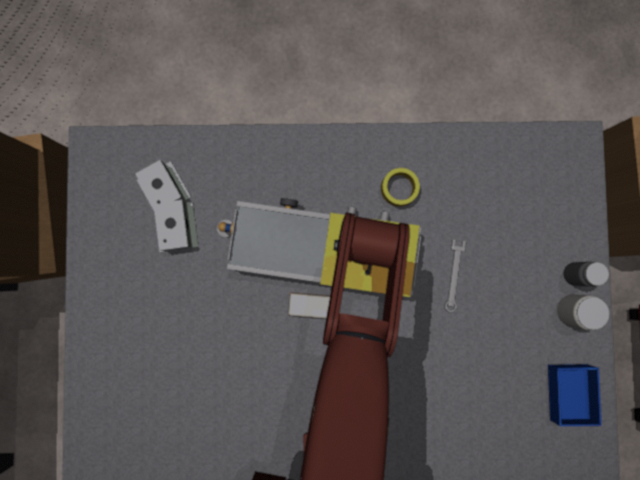

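View pics/scene4.png

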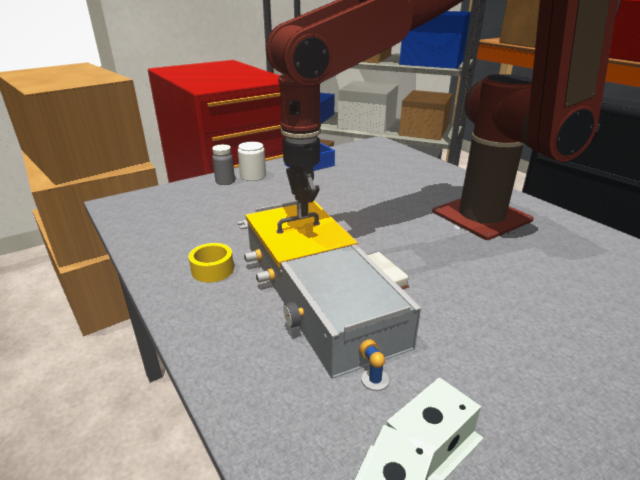

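Run:
```python
import cv2
i=cv2.imread("pics/scene4.png")[130:280,220:380];cv2.imwrite("pics/scene4c.png",cv2.resize(i,None,fx=4.5,fy=4,interpolation=cv2.INTER_CUBIC))
i=cv2.imread("pics/top4.png")[200:310,300:440];cv2.imwrite("pics/top4c.png",cv2.resize(i,None,fx=5,fy=5,interpolation=cv2.INTER_CUBIC))
```

```text
(no output)
```

View pics/scene4c.png

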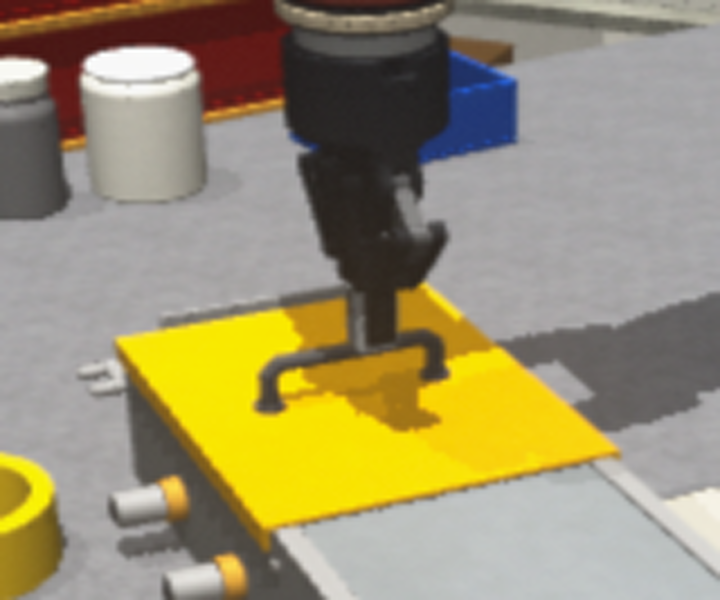

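View pics/top4c.png

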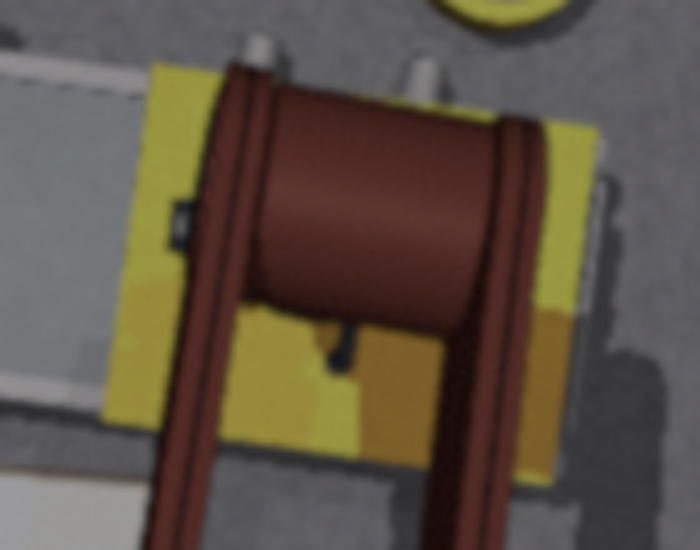

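Run:
```python
from h import *
o,M,T=st()
for c in ("scene","wrist"):
    p,d=r.snapshot(c);k=r.get_calibration(c);P=cloud(d,k);print(c,np.round(k["eye"]),"box",np.round(wb(k["eye"])))
    L=(P-np.array([*B0,0]));L=np.stack([L@BX,L@BY,P[...,2]],-1)
    if c=="scene":
        for (u,v) in [(303,200),(303,205),(303,210),(303,214),(303,218),(303,222),(285,219),(310,235)]: print(u,v,np.round(L[v,u]),p[v,u])
    else:
        for (u,v) in [(230,250),(235,330),(319,299),(319,303),(319,310),(319,320),(319,335),(330,320),(400,200),(560,250),(400,310)]: print(u,v,np.round(L[v,u]),round(float(d[v,u])),p[v,u])
```

```text
t 4.55 tcp box [  3.2 -82.9 116.9] world [585.3 -41.4 116.9] F [0.3 0.3 0.2] w 0.2
tool axes in box (cols)
 [[ 1.    -0.     0.001]
 [-0.001 -0.     1.   ]
 [-0.    -1.    -0.   ]]
scene [1047.  719.  613.] box [342. 740. 613.]
303 200 [ 15. -49. 207.] [48 42 33]
303 205 [  8. -67. 186.] [50 43 34]
303 210 [  7. -71. 172.] [50 41 32]
303 214 [  5. -75. 160.] [53 43 33]
303 218 [ -12. -118.  126.] [113  88  42]
303 222 [ -20. -137.  105.] [192 140  18]
285 219 [  33. -114.  135.] [113 107  99]
310 235 [-11. -75. 104.] [161 117  24]
wrist [511. -30. 293.] box [-72. -83. 293.]
230 250 [ -18. -117.  135.] 167 [27 25 30]
235 330 [  17. -117.  136.] 176 [31 31 32]
319 299 [ -8. -83. 158.] 148 [3 4 2]
319 303 [ -8. -83. 161.] 145 [6 5 5]
319 310 [ -7. -83. 165.] 141 [6 6 6]
319 320 [ -8. -83. 173.] 134 [4 5 5]
319 335 [ -8. -83. 182.] 125 [9 7 8]
330 320 [ -8. -79. 173.] 133 [38 38 36]
400 200 [-31. -46. 103.] 194 [180 155   4]
560 250 [-5. 33. 98.] 206 [124 129 132]
400 310 [ 24. -43. 104.] 209 [179 161   4]
```

The cover hasn't moved. The depth images put the real fingertips about 38 mm higher than the reported TCP, so they passed over the bar. I'll go back behind the bar and check the tip height there.

```bash
python3 -m crank '[{"x":0,"y":-1,"z":0,"ax":0,"ay":0,"az":0,"gripper":0},{"x":-0.3,"y":0,"z":-3.5,"ax":0,"ay":0,"az":0,"gripper":0},{"x":0,"y":0,"z":-3.5,"ax":0,"ay":0,"az":0,"gripper":0},{"x":0,"y":0,"z":0,"ax":0,"ay":0,"az":0,"gripper":0},{"x":0,"y":2,"z":0,"ax":0,"ay":0,"az":0,"gripper":0},{"x":0,"y":1,"z":0,"ax":0,"ay":0,"az":0,"gripper":0},{"x":0,"y":0,"z":0,"ax":0,"ay":0,"az":0,"gripper":0}]'
python3 - <<'E'
from h import *
o,M,T=st()
for c in ("scene","wrist"):
    p,d=r.snapshot(c);k=r.get_calibration(c);P=cloud(d,k)
    cv2.imwrite(f"pics/{c}5.png",p[:,:,::-1])
    L=(P-np.array([*B0,0]));L=np.stack([L@BX,L@BY,P[...,2]],-1)
    np.savez(f"{c}5.npz",p=p,d=d,L=L)
    t=wb(o["tcp_pos"])
    m=(abs(L[...,0]-t[0])<25)&(abs(L[...,1]-t[1])<22)&(L[...,2]>106)&(L[...,2]<260)
    X=L[m];
    for z in range(106,200,6):
        s=X[(X[:,2]>=z)&(X[:,2]<z+6)]
        if len(s): print(c,z,len(s),np.round(s.min(0)),np.round(s.max(0)))
E
python3 -c "
import cv2
i=cv2.imread('pics/scene5.png')[130:280,220:380];cv2.imwrite('pics/scene5c.png',cv2.resize(i,None,fx=4.5,fy=4,interpolation=cv2.INTER_CUBIC))"
```

```text
time_s: 5.35
tcp_pos: [570.1, -108.8, 95.2]
tcp_rot: [0.705, -0.705, 0.056, -0.054]
wrist_force: [0.4, 0.1, -0.6]
width: 0.1
t 5.35 tcp box [  -1.4 -151.8   95.2] world [ 570.1 -108.8   95.2] F [ 0.4  0.1 -0.6] w 0.1
tool axes in box (cols)
 [[ 1.    -0.004  0.   ]
 [-0.     0.001  1.   ]
 [-0.004 -1.     0.001]]
scene 106 2 [  15. -145.  106.] [  17. -138.  107.]
scene 124 1 [  -4. -147.  130.] [  -4. -147.  130.]
scene 130 14 [  -9. -156.  130.] [  10. -144.  135.]
scene 136 21 [  -6. -161.  136.] [  11. -138.  142.]
scene 142 26 [  -8. -162.  142.] [  12. -136.  148.]
scene 148 26 [  -7. -159.  148.] [  11. -137.  154.]
scene 154 25 [  -7. -157.  154.] [  11. -138.  160.]
scene 160 27 [  -8. -157.  160.] [  12. -136.  166.]
scene 166 9 [  -5. -165.  166.] [  12. -137.  172.]
scene 172 13 [   9. -166.  173.] [  13. -140.  176.]
scene 178 17 [  -3. -172.  178.] [  13. -137.  184.]
scene 184 12 [   7. -173.  185.] [  13. -136.  189.]
scene 190 17 [   3. -165.  190.] [  16. -135.  196.]
scene 196 29 [   1. -169.  196.] [  17. -134.  202.]
wrist 106 9 [ -20. -172.  106.] [  12. -137.  106.]
wrist 130 65 [ -11. -159.  133.] [ -10. -145.  136.]
wrist 136 496 [ -11. -165.  136.] [  -5. -139.  142.]
wrist 142 678 [ -12. -166.  142.] [  -6. -138.  148.]
wrist 148 751 [ -12. -166.  148.] [  -6. -138.  154.]
wrist 154 845 [ -12. -166.  154.] [  -5. -138.  160.]
wrist 160 643 [ -12. -166.  160.] [  -6. -138.  166.]
wrist 166 1324 [ -12. -169.  166.] [  12. -135.  172.]
wrist 172 2008 [ -14. -174.  172.] [  13. -130.  178.]
wrist 178 2934 [ -14. -174.  178.] [  13. -130.  184.]
wrist 184 2421 [ -13. -174.  184.] [   9. -130.  190.]
wrist 190 422 [ -17. -168.  190.] [  -0. -136.  196.]
wrist 196 2524 [ -18. -168.  196.] [  -2. -136.  202.]
```

View pics/scene5c.png

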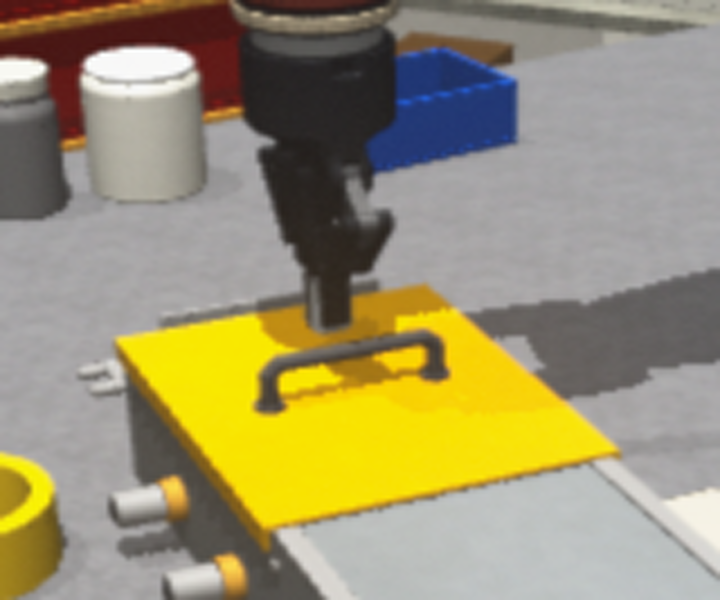

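View pics/wrist5.png

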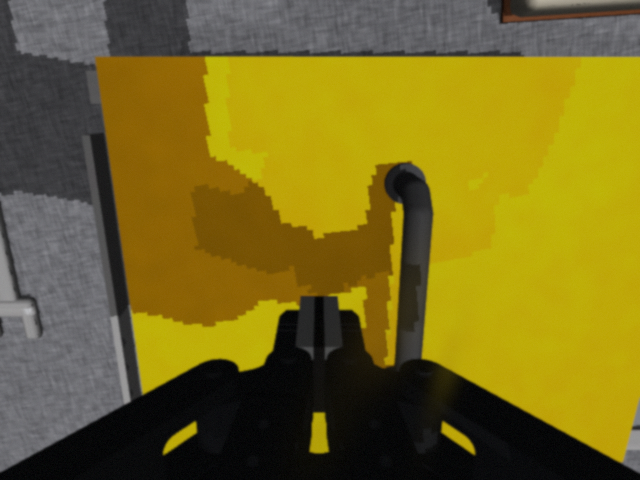

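```bash
python3 -m crank '[{"x":0.1,"y":1.7,"z":0,"ax":0,"ay":0,"az":0,"gripper":0},{"x":0,"y":0,"z":0.8,"ax":0,"ay":0,"az":0,"gripper":0},{"x":0,"y":0,"z":0.8,"ax":0,"ay":0,"az":0,"gripper":0},{"x":0,"y":0,"z":1,"ax":0,"ay":0,"az":0,"gripper":0},{"x":0,"y":0,"z":1,"ax":0,"ay":0,"az":0,"gripper":0},{"x":0,"y":0,"z":1,"ax":0,"ay":0,"az":0,"gripper":0}]'
python3 - <<'E'
from h import *
o,M,T=st()
p,d=r.snapshot("wrist");cv2.imwrite("pics/w6.png",p[:,:,::-1])
E
```

```text
time_s: 6.05
tcp_pos: [580.3, -63.6, 80.8]
tcp_rot: [-0.705, 0.705, -0.054, 0.055]
wrist_force: [-0.3, -3.3, 0.9]
width: 0.1
t 6.05 tcp box [   1.7 -105.6   80.8] world [580.3 -63.6  80.8] F [-0.3 -3.3  0.9] w 0.1
tool axes in box (cols)
 [[ 1.     0.001 -0.   ]
 [ 0.    -0.001  1.   ]
 [ 0.001 -1.    -0.001]]
```

View pics/w6.png

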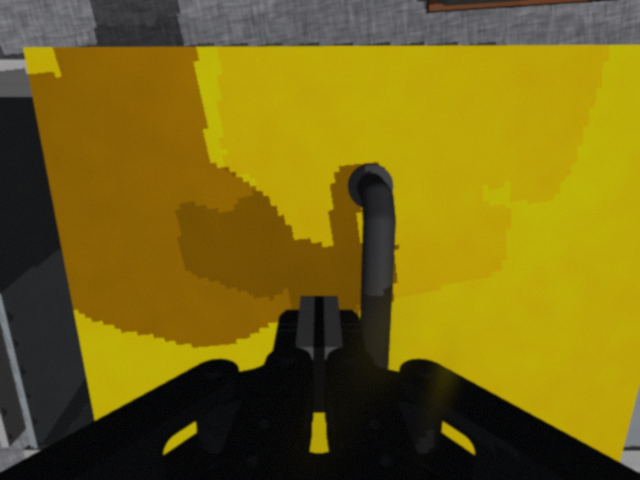

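```bash
python3 -m crank '[{"x":0,"y":0,"z":1.5,"ax":0,"ay":0,"az":0,"gripper":0},{"x":0,"y":0,"z":1.5,"ax":0,"ay":0,"az":0,"gripper":0},{"x":0,"y":0,"z":1.5,"ax":0,"ay":0,"az":0,"gripper":0},{"x":0,"y":0,"z":1.5,"ax":0,"ay":0,"az":0,"gripper":0},{"x":0,"y":0,"z":1.5,"ax":0,"ay":0,"az":0,"gripper":0},{"x":0,"y":0,"z":1.5,"ax":0,"ay":0,"az":0,"gripper":0}]';python3 -m crank '[{"x":0,"y":0,"z":1.5,"ax":0,"ay":0,"az":0,"gripper":0},{"x":0,"y":0,"z":1.5,"ax":0,"ay":0,"az":0,"gripper":0},{"x":0,"y":0,"z":1.5,"ax":0,"ay":0,"az":0,"gripper":0},{"x":0,"y":0,"z":1.5,"ax":0,"ay":0,"az":0,"gripper":0},{"x":0,"y":0,"z":1.0,"ax":0,"ay":0,"az":0,"gripper":0},{"x":0,"y":0,"z":0,"ax":0,"ay":0,"az":0,"gripper":0}]'
python3 - <<'E'
from h import *
o,M,T=st()
p,d=r.snapshot("wrist");cv2.imwrite("pics/w7.png",p[:,:,::-1])
p,d=r.snapshot("scene");cv2.imwrite("pics/s7.png",p[:,:,::-1])
P=cloud(d,r.get_calibration("scene"))
m=max(r.regions_of("scene","cover"),key=lambda b:b["p"])["mask"]
X=P[m];X=X[np.isfinite(X[:,2])&(X[:,2]>95)&(X[:,2]<112)]
L=np.array([wb(a) for a in X]);print(np.percentile(L,[.5,99.5],axis=0))
E
```

```text
time_s: 6.7
tcp_pos: [594.0, 25.8, 80.3]
tcp_rot: [-0.705, 0.705, -0.055, 0.055]
wrist_force: [0.2, -3.3, 4.6]
width: 0.2
time_s: 7.3
tcp_pos: [604.2, 96.1, 79.5]
tcp_rot: [0.706, -0.704, 0.055, -0.054]
wrist_force: [0.8, -0.5, 0.2]
width: -0.1
t 7.3 tcp box [ 0.6 55.8 79.5] world [604.2  96.1  79.5] F [ 0.8 -0.5  0.2] w -0.1
tool axes in box (cols)
 [[ 1.    -0.001 -0.001]
 [ 0.001  0.001  1.   ]
 [-0.001 -1.     0.001]]
[[-92.01290019 -39.82489258  96.4144536 ]
 [ 92.96810352 190.94417234 107.02811649]]
```

View pics/s7.png

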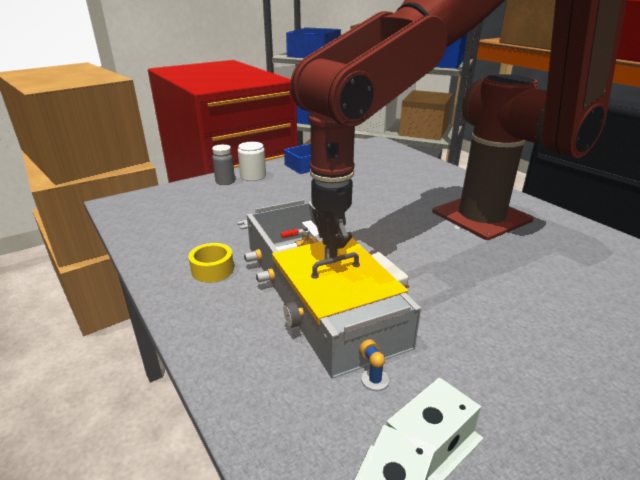

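View pics/w7.png

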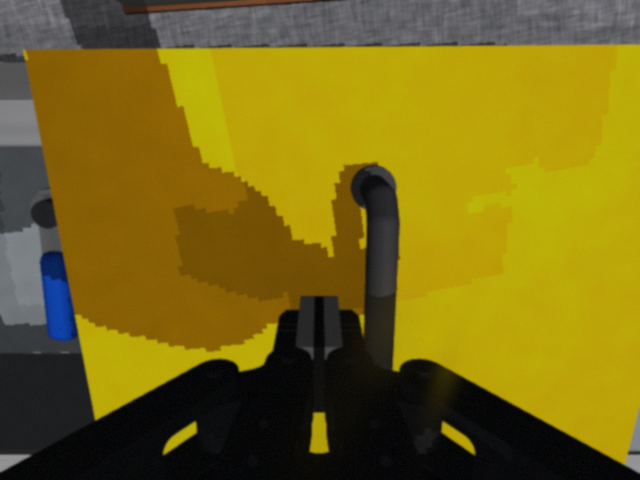

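The cover's centre is at about y = +75, and the blue handle shows at (58,295) in the wrist view, so red is the valve at y = -150. I'll push another 40 mm or so.

```bash
python3 -m crank '[{"x":0,"y":0,"z":1.3,"ax":0,"ay":0,"az":0,"gripper":0},{"x":0,"y":0,"z":1.3,"ax":0,"ay":0,"az":0,"gripper":0},{"x":0,"y":0,"z":1.0,"ax":0,"ay":0,"az":0,"gripper":0},{"x":0,"y":0,"z":0.5,"ax":0,"ay":0,"az":0,"gripper":0},{"x":0,"y":0,"z":0,"ax":0,"ay":0,"az":0,"gripper":0}]'
python3 - <<'E'
from h import *
o,M,T=st()
p,d=r.snapshot("scene");cv2.imwrite("pics/s8.png",p[:,:,::-1])
P=cloud(d,r.get_calibration("scene"))
m=max(r.regions_of("scene","cover"),key=lambda b:b["p"])["mask"]
X=P[m];X=X[np.isfinite(X[:,2])&(X[:,2]>95)&(X[:,2]<112)]
L=np.array([wb(a) for a in X]);print(np.percentile(L,[.5,99.5],axis=0))
E
```

```text
time_s: 7.95
tcp_pos: [611.0, 135.7, 80.0]
tcp_rot: [0.705, -0.705, 0.054, -0.055]
wrist_force: [-0.5, 1.2, 0.6]
width: -0.1
t 7.95 tcp box [ 1.1 96.  80. ] world [611.  135.7  80. ] F [-0.5  1.2  0.6] w -0.1
tool axes in box (cols)
 [[ 1.     0.    -0.001]
 [ 0.001  0.001  1.   ]
 [ 0.    -1.     0.001]]
[[-9.10727415e+01  1.95616403e-01  9.63904344e+01]
 [ 9.31016167e+01  2.30643325e+02  1.07377079e+02]]
```

```bash
python3 -m crank '[{"x":0,"y":0,"z":0.3,"ax":0,"ay":0,"az":0,"gripper":0},{"x":0,"y":0,"z":-1.5,"ax":0,"ay":0,"az":0,"gripper":0},{"x":0,"y":-4,"z":-1,"ax":0,"ay":0,"az":0,"gripper":0},{"x":0,"y":-4,"z":-3,"ax":0,"ay":0,"az":0,"gripper":0},{"x":0,"y":-3,"z":-4,"ax":0,"ay":0,"az":0,"gripper":0},{"x":0,"y":-1,"z":-4.5,"ax":0,"ay":0,"az":0,"gripper":0},{"x":-1,"y":0,"z":-4.5,"ax":0,"ay":0,"az":0,"gripper":0},{"x":-1,"y":0,"z":-4,"ax":0,"ay":0,"az":0,"gripper":0}]'; python3 -m crank '[{"x":-3,"y":0,"z":0,"ax":0,"ay":0,"az":0,"gripper":0},{"x":0,"y":0,"z":0,"ax":0,"ay":0,"az":0,"gripper":0}]'
python3 - <<'E'
from h import *
o,M,T=st()
k=r.get_calibration("wrist")
p,d=r.snapshot("wrist");cv2.imwrite("pics/w9.png",p[:,:,::-1]);P=cloud(d,k)
L=(P-np.array([*B0,0]));L=np.stack([L@BX,L@BY,P[...,2]],-1);np.savez("w9.npz",L=L,p=p)
for n in ["red_handle","red_tip","red_pivot","blue_tip","blue_pivot","cover"]:
    print(n,[(np.round(wb(b["centre"]),1),round(b["p"],2)) for b in r.boxes_of("wrist",n)][:2])
for n in ["red","blue"]:
    f=p.astype(int); m=((f[...,0]>110)&(f[...,1]<70)&(f[...,2]<70)) if n=="red" else ((f[...,2]>110)&(f[...,0]<80)&(f[...,1]<110))
    m&=(L[...,2]>60)&(L[...,2]<95)
    X=L[m]; print(n,len(X))
    if len(X): print(X.min(0),X.max(0),cv2.minAreaRect(X[:,:2].astype(np.float32)))
p,d=r.snapshot("top");cv2.imwrite("pics/top9.png",p[:,:,::-1])
E
```

```text
time_s: 8.85
tcp_pos: [556.0, -84.9, 201.0]
tcp_rot: [-0.705, 0.705, -0.055, 0.056]
wrist_force: [0.2, 0.1, 0.4]
width: 0.1
time_s: 9.05
tcp_pos: [523.8, -78.9, 199.4]
tcp_rot: [0.705, -0.705, 0.057, -0.055]
wrist_force: [0.9, 0.0, -0.4]
width: 0.1
t 9.05 tcp box [ -51.8 -129.4  199.4] world [523.8 -78.9 199.4] F [ 0.9  0.  -0.4] w 0.1
tool axes in box (cols)
 [[ 1.    -0.002  0.004]
 [-0.004  0.     1.   ]
 [-0.002 -1.     0.   ]]
red_handle [(array([ -14.9, -147.9,   81.4]), 0.72)]
red_tip [(array([ -19. , -152.6,   77.5]), 0.71)]
red_pivot [(array([ -27. , -145.3,   73.4]), 0.82)]
blue_tip [(array([-13.3, -59.5,  78.8]), 0.67)]
blue_pivot [(array([-10.8, -67.9,  47.3]), 0.66), (array([-5.6, 48.2, 99.6]), 0.65)]
cover [(array([ -2.5,  48.9, 103.6]), 0.76)]
red 690
[ -12.30502    -157.00763081   75.03643899] [  22.00901864 -144.26422503   81.98254392] ((4.895042419433594, -150.63864135742188), (12.440898895263672, 34.38918685913086), 89.15852355957031)
blue 706
[-12.70286625 -70.78838815  76.14812793] [ 29.36094118 -55.60907697  82.22874909] ((8.257266998291016, -62.974395751953125), (12.682783126831055, 41.71286392211914), 84.94660949707031)
```

View pics/w9.png

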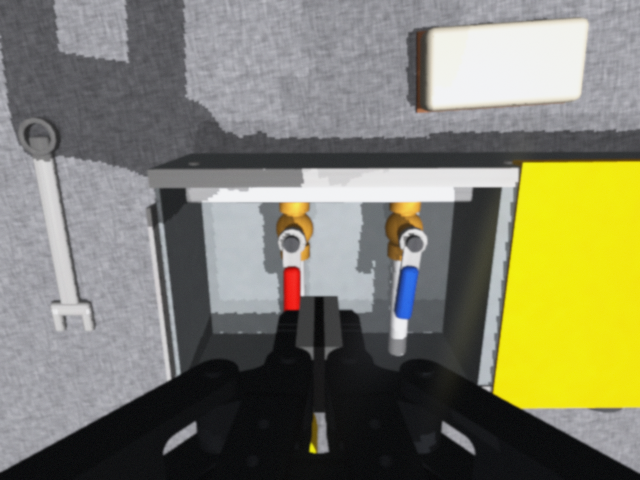

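View pics/top9.png

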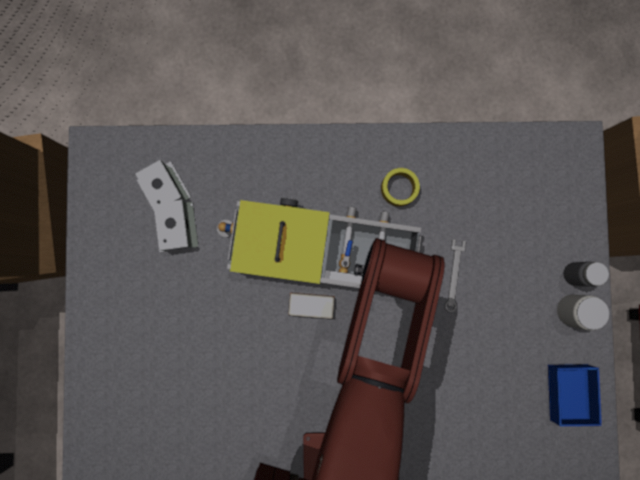

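Run:
```python
import numpy as np
L=np.load("wrist5.npz")["L"];X=L.reshape(-1,3);X=X[np.isfinite(X).all(1)]
X=X[(X[:,2]>138)&(abs(X[:,0]+1)<60)&(abs(X[:,1]+152)<120)]
for z in range(138,290,8):
    s=X[(X[:,2]>=z)&(X[:,2]<z+8)]
    if len(s): print("above tip",z-133,len(s),"x",np.round(np.percentile(s[:,0]+1,[1,99])),"y",np.round(np.percentile(s[:,1]+152,[1,99])))
```

```text
above tip 5 809 x [-10.  -5.] y [-13.  13.]
above tip 13 989 x [-10.  -5.] y [-13.  13.]
above tip 21 1143 x [-10.  -5.] y [-13.  13.]
above tip 29 1489 x [-10.  12.] y [-8.  9.]
above tip 37 2411 x [-13.  10.] y [-28.  28.]
above tip 45 6696 x [-13.  10.] y [-35.  35.]
above tip 53 10451 x [-11.  10.] y [-40.  40.]
above tip 61 9307 x [-16.   9.] y [-47.  47.]
above tip 69 13467 x [-16.  -1.] y [-53.  53.]
above tip 77 9099 x [-17.  -8.] y [-56.  56.]
above tip 85 196 x [-17. -16.] y [-18.  18.]
```

```bash
python3 -m crank '[{"x":3.1,"y":0,"z":0.9,"ax":0,"ay":0,"az":0,"gripper":0},{"x":3.1,"y":0,"z":0.9,"ax":0,"ay":0,"az":0,"gripper":0},{"x":0,"y":4,"z":0,"ax":0,"ay":0,"az":0,"gripper":0},{"x":0,"y":4,"z":0,"ax":0,"ay":0,"az":0,"gripper":0},{"x":0,"y":3.5,"z":0,"ax":0,"ay":0,"az":0,"gripper":0},{"x":0,"y":0,"z":0,"ax":0,"ay":0,"az":0,"gripper":0}]'
python3 - <<'E'
from h import *
to(10,-112,31)
k=r.get_calibration("wrist")
p,d=r.snapshot("wrist");cv2.imwrite("pics/w10.png",p[:,:,::-1]);P=cloud(d,k)
E
```

```text
time_s: 10.05
tcp_pos: [586.5, -67.5, 78.6]
tcp_rot: [0.706, -0.704, 0.059, -0.051]
wrist_force: [-1.7, 0.3, -1.8]
width: 0.0
t 10.05 tcp box [   8.4 -108.5   78.6] world [586.5 -67.5  78.6] F [-1.7  0.3 -1.8] w 0.0
tool axes in box (cols)
 [[ 1.    -0.012 -0.001]
 [ 0.001  0.001  1.   ]
 [-0.012 -1.     0.001]]
shift tool cm [ 0.21  4.76 -0.35] joints [-0.25  0.26  1.71 -0.    1.18 -1.66]
turn 1 [-0.1  0.  -0.7]
turn -1 [-1.0e+00 -1.8e+02  1.0e-01]
```

View pics/w10.png

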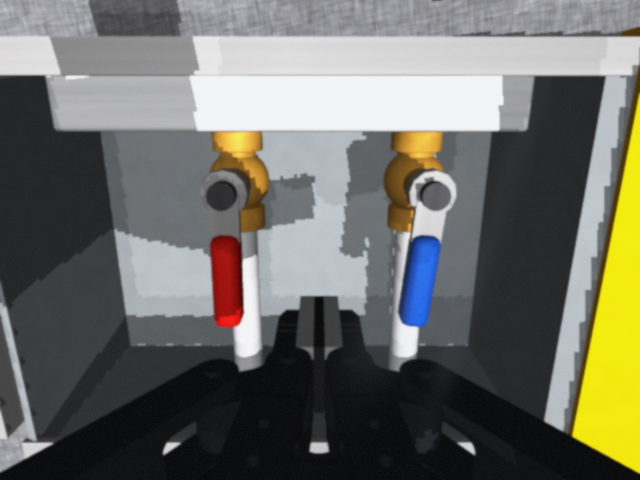

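```bash
python3 -m crank '[{"x":0.1,"y":2.5,"z":-0.2,"ax":0,"ay":0,"az":0,"gripper":0},{"x":0,"y":2.1,"z":0,"ax":0,"ay":0,"az":0,"gripper":0},{"x":0,"y":0,"z":0,"ax":0,"ay":0,"az":0,"gripper":0}]'
python3 - <<'E'
from h import *
to(10,-129,31)
k=r.get_calibration("wrist")
p,d=r.snapshot("wrist");cv2.imwrite("pics/w11.png",p[:,:,::-1])
E
```

```text
time_s: 10.4
tcp_pos: [591.3, -71.0, 38.7]
tcp_rot: [0.705, -0.705, 0.055, -0.054]
wrist_force: [-0.3, 0.2, 0.0]
width: -0.1
t 10.4 tcp box [  13.7 -111.2   38.7] world [591.3 -71.   38.7] F [-0.3  0.2  0. ] w -0.1
tool axes in box (cols)
 [[ 1.    -0.002 -0.   ]
 [ 0.     0.     1.   ]
 [-0.002 -1.     0.   ]]
shift tool cm [-0.37  0.77 -1.78] joints [-0.25  0.32  1.73 -0.    1.1  -1.67]
turn 1 [-0.   0.  -0.1]
turn -1 [  -0.2 -180.     0. ]
```

View pics/w11.png

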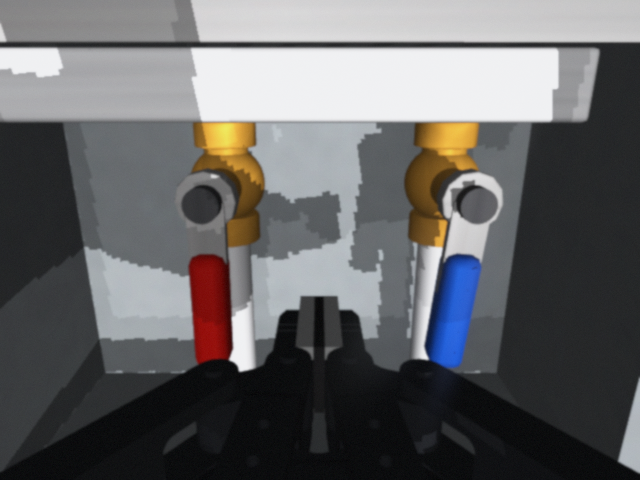

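```bash
python3 -m crank '[{"x":-0.2,"y":0.8,"z":0,"ax":0,"ay":0,"az":0,"gripper":0},{"x":0,"y":0,"z":-1,"ax":0,"ay":0,"az":0,"gripper":0},{"x":0,"y":0,"z":-1,"ax":0,"ay":0,"az":0,"gripper":0},{"x":0,"y":0,"z":-0.8,"ax":0,"ay":0,"az":0,"gripper":0},{"x":0,"y":0,"z":-0.7,"ax":0,"ay":0,"az":0,"gripper":0},{"x":0,"y":0,"z":0,"ax":0,"ay":0,"az":0,"gripper":0}]'
python3 - <<'E'
from h import *
to(9,-171,31)
k=r.get_calibration("wrist")
p,d=r.snapshot("wrist");cv2.imwrite("pics/w12.png",p[:,:,::-1])
E
```

```text
time_s: 11.05
tcp_pos: [584.6, -105.7, 31.8]
tcp_rot: [0.706, -0.704, 0.055, -0.056]
wrist_force: [0.6, 5.1, 1.6]
width: -0.1
t 11.05 tcp box [  12.4 -146.5   31.8] world [ 584.6 -105.7   31.8] F [0.6 5.1 1.6] w -0.1
tool axes in box (cols)
 [[ 1.     0.     0.002]
 [-0.002  0.002  1.   ]
 [ 0.    -1.     0.002]]
shift tool cm [-0.33  0.08 -2.45] joints [-0.31  0.32  1.74  0.    1.08 -1.73]
turn 1 [-0.1 -0.1  0. ]
turn -1 [ -0.  179.9  -0.2]
```

View pics/w12.png

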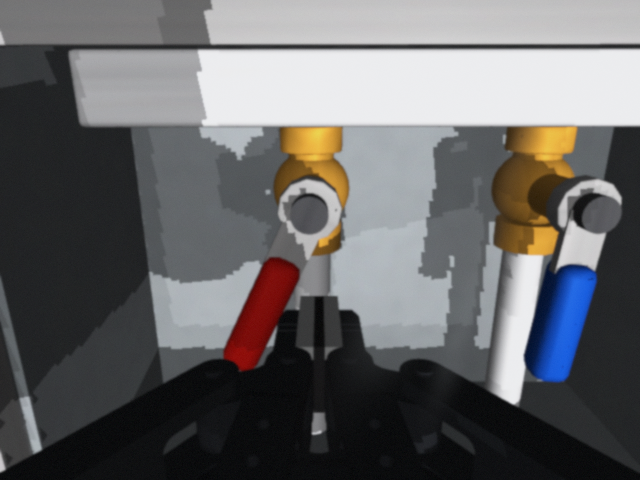

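The red lever is turning: it is at about 30° and pressed with 5 N. I'll carry on round the arc.

```bash
python3 -m crank '[{"x":0,"y":0,"z":-0.9,"ax":0,"ay":0,"az":0,"gripper":0},{"x":-0.2,"y":0,"z":-0.9,"ax":0,"ay":0,"az":0,"gripper":0},{"x":-0.3,"y":0,"z":-0.7,"ax":0,"ay":0,"az":0,"gripper":0},{"x":-0.6,"y":0,"z":-0.8,"ax":0,"ay":0,"az":0,"gripper":0},{"x":-0.6,"y":0,"z":-0.6,"ax":0,"ay":0,"az":0,"gripper":0},{"x":0,"y":0,"z":0,"ax":0,"ay":0,"az":0,"gripper":0}]'
python3 - <<'E'
from h import *
to(-14,-189,31)
k=r.get_calibration("wrist")
p,d=r.snapshot("wrist");cv2.imwrite("pics/w13.png",p[:,:,::-1])
E
```

```text
time_s: 11.7
tcp_pos: [562.2, -142.3, 31.9]
tcp_rot: [-0.705, 0.705, -0.054, 0.056]
wrist_force: [3.3, 1.9, -0.1]
width: -0.3
t 11.7 tcp box [  -4.  -186.2   31.9] world [ 562.2 -142.3   31.9] F [ 3.3  1.9 -0.1] w -0.3
tool axes in box (cols)
 [[ 1.     0.002  0.001]
 [-0.001  0.     1.   ]
 [ 0.002 -1.     0.   ]]
shift tool cm [-1.    0.09 -0.28] joints [-0.38  0.29  1.78  0.    1.07 -1.8 ]
turn 1 [-0.  -0.1  0.1]
turn -1 [ -0.2 179.9  -0. ]
```

View pics/w13.png

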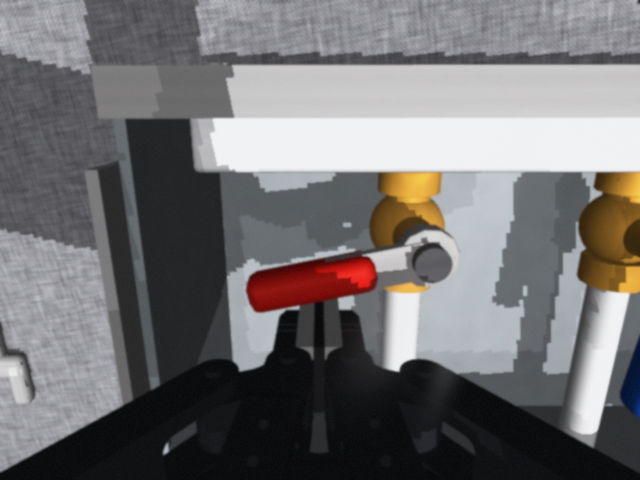

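```bash
python3 -m crank '[{"x":-0.4,"y":0,"z":-0.1,"ax":0,"ay":0,"az":0,"gripper":0},{"x":-0.3,"y":0,"z":0,"ax":0,"ay":0,"az":0,"gripper":0},{"x":-0.2,"y":0,"z":0,"ax":0,"ay":0,"az":0,"gripper":0},{"x":-0.1,"y":0,"z":0,"ax":0,"ay":0,"az":0,"gripper":0}]'
python3 - <<'E'
from h import *
o,_,_=st()
E
python3 -m crank '[{"x":-0.2,"y":0,"z":0,"ax":0,"ay":0,"az":0,"gripper":0},{"x":0,"y":0,"z":0,"ax":0,"ay":0,"az":0,"gripper":0}]'
```

```text
time_s: 12.15
tcp_pos: [553.2, -142.9, 32.0]
tcp_rot: [-0.704, 0.706, -0.053, 0.056]
wrist_force: [5.9, -4.7, -2.9]
width: 0.1
t 12.15 tcp box [ -12.8 -188.1   32. ] world [ 553.2 -142.9   32. ] F [ 5.9 -4.7 -2.9] w 0.1
tool axes in box (cols)
 [[ 1.     0.004  0.   ]
 [-0.    -0.003  1.   ]
 [ 0.004 -1.    -0.003]]
time_s: 12.35
tcp_pos: [553.0, -142.9, 32.2]
tcp_rot: [-0.704, 0.706, -0.052, 0.058]
wrist_force: [12.7, -3.5, -7.5]
width: -0.1
```

```bash
python3 -m crank '[{"x":-0.2,"y":0,"z":0,"ax":0,"ay":0,"az":0,"gripper":0},{"x":0,"y":0,"z":0,"ax":0,"ay":0,"az":0,"gripper":0}]'; python3 -m crank '[{"x":1,"y":0,"z":0,"ax":0,"ay":0,"az":0,"gripper":0},{"x":1,"y":0,"z":0,"ax":0,"ay":0,"az":0,"gripper":0},{"x":0,"y":-2.5,"z":0,"ax":0,"ay":0,"az":0,"gripper":0},{"x":0,"y":-4.5,"z":0,"ax":0,"ay":0,"az":0,"gripper":0},{"x":0,"y":-4.5,"z":0,"ax":0,"ay":0,"az":0,"gripper":0},{"x":-2,"y":-4.5,"z":2,"ax":0,"ay":0,"az":0,"gripper":0},{"x":-3,"y":-1,"z":3,"ax":0,"ay":0,"az":0,"gripper":0},{"x":0,"y":0,"z":0,"ax":0,"ay":0,"az":0,"gripper":0}]'
python3 - <<'E'
from h import *
o,M,T=st()
k=r.get_calibration("wrist")
p,d=r.snapshot("wrist");cv2.imwrite("pics/w14.png",p[:,:,::-1]);P=cloud(d,k)
L=(P-np.array([*B0,0]));L=np.stack([L@BX,L@BY,P[...,2]],-1)
f=p.astype(int)
for n,m in (("red",(f[...,0]>110)&(f[...,1]<70)&(f[...,2]<70)),("blue",(f[...,2]>110)&(f[...,0]<80)&(f[...,1]<110))):
    m=m&(L[...,2]>76)&(L[...,2]<95); X=L[m]; print(n,len(X),np.round(X.min(0)),np.round(X.max(0)),cv2.minAreaRect(X[:,:2].astype(np.float32)))
E
```

```text
time_s: 12.55
tcp_pos: [553.0, -142.9, 32.4]
tcp_rot: [-0.704, 0.706, -0.051, 0.06]
wrist_force: [19.0, -5.7, -14.1]
width: -0.3
time_s: 13.35
tcp_pos: [526.2, -85.2, 201.4]
tcp_rot: [-0.705, 0.705, -0.053, 0.055]
wrist_force: [-0.6, -0.2, 0.1]
width: 0.1
t 13.35 tcp box [ -48.5 -135.4  201.4] world [526.2 -85.2 201.4] F [-0.6 -0.2  0.1] w 0.1
tool axes in box (cols)
 [[ 1.     0.003 -0.002]
 [ 0.002  0.     1.   ]
 [ 0.003 -1.     0.   ]]
red 888 [ -37. -210.   76.] [ -25. -169.   83.] ((-31.0579776763916, -189.5236053466797), (11.363556861877441, 41.86979293823242), 0.429974228143692)
blue 651 [-12. -71.  76.] [ 30. -56.  82.] ((8.914899826049805, -63.00996017456055), (12.823627471923828, 42.381591796875), 84.68775939941406)
```

View pics/w14.png

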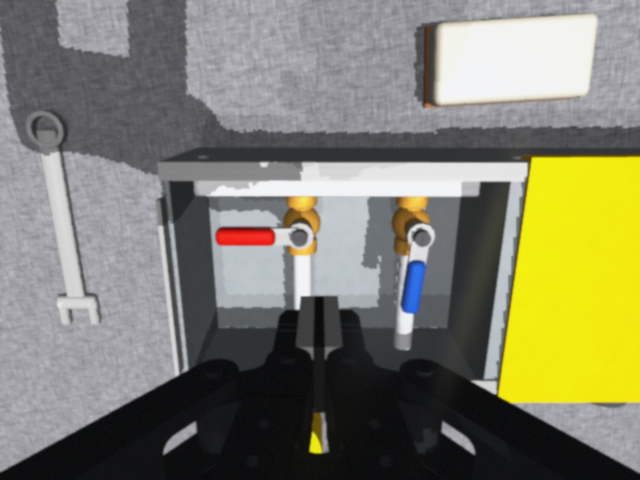

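The red lever now lies along the box's -y, at (245,237) in the picture, and blue hasn't changed. Next I'll move the arm clear and check the cover.

```bash
python3 -m crank '[{"x":-1,"y":-3,"z":0,"ax":0,"ay":0,"az":0,"gripper":0},{"x":-1,"y":-3,"z":-3,"ax":0,"ay":0,"az":0,"gripper":0},{"x":-2,"y":0,"z":-4,"ax":0,"ay":0,"az":0,"gripper":0},{"x":-2,"y":0,"z":-4,"ax":0,"ay":0,"az":0,"gripper":0},{"x":-2,"y":0,"z":-4,"ax":0,"ay":0,"az":0,"gripper":0},{"x":0,"y":0,"z":0,"ax":0,"ay":0,"az":0,"gripper":0},{"x":0,"y":0,"z":0,"ax":0,"ay":0,"az":0,"gripper":0}]'
python3 - <<'E'
from h import *
st()
for c in ("top","scene"):
    p,d=r.snapshot(c);cv2.imwrite(f"pics/{c}15.png",p[:,:,::-1]);P=cloud(d,r.get_calibration(c))
    m=max(r.regions_of(c,"cover"),key=lambda b:b["p"])["mask"]
    X=P[m];X=X[np.isfinite(X[:,2])&(X[:,2]>95)&(X[:,2]<112)]
    L=np.array([wb(a) for a in X]);print(c,np.round(np.percentile(L,[.5,50,99.5],axis=0),1))
E
```

```text
time_s: 14.1
tcp_pos: [423.7, -224.6, 257.5]
tcp_rot: [0.705, -0.705, 0.057, -0.056]
wrist_force: [-0.3, -0.4, -0.1]
width: -0.2
t 14.1 tcp box [-128.1 -288.9  257.5] world [ 423.7 -224.6  257.5] F [-0.3 -0.4 -0.1] w -0.2
tool axes in box (cols)
 [[ 1.    -0.002  0.004]
 [-0.004  0.001  1.   ]
 [-0.002 -1.     0.001]]
top [[-92.    1.4  96.1]
 [ -1.1 113.4 103.1]
 [ 91.4 231.3 110.3]]
scene [[-90.7   0.7  96.5]
 [ 10.1 137.9 103.7]
 [ 93.1 230.3 107.1]]
```

View pics/top15.png

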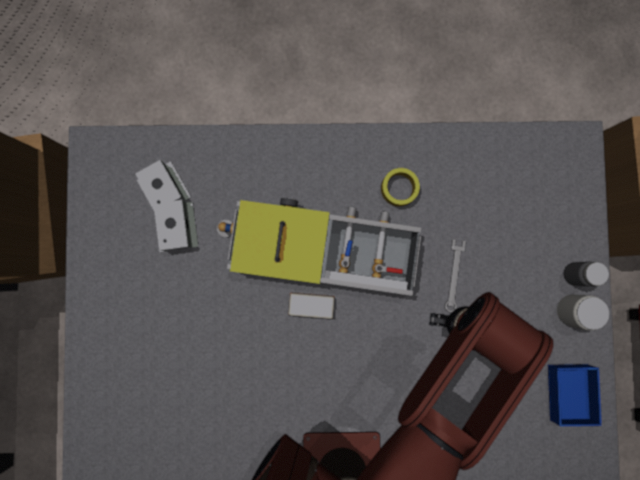

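View pics/scene15.png

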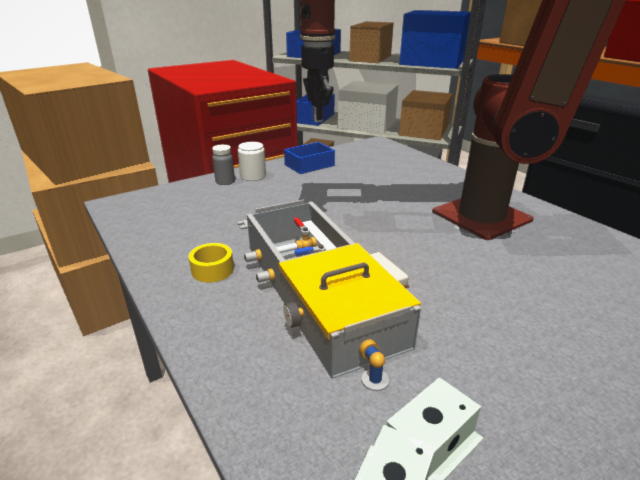

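The cover lies flat on its rails at about y = +116 (106 or more is needed), the well is open, and the bystanders are where they were.

```bash
python3 -c "
from cell import r
print(r.hand_in())"
```

```text
the job is handed in; nothing more can be done
None
```

The sander's air line is shut off at the box. I slid the yellow cover along its rails onto the deck by its bow handle, then pushed the red handle clockwise to its stop. The job was handed in at about 14.3 s, with the arm clear of everything.

**Last checks:**
- **Cover:** both cameras put its centre at about box y +116 mm (fully uncovered from +106), flat at rail height.
- **Red handle:** the measured lever lies within about 0.5° of the box's -y. The force rose to about 24 N with no further movement, so it is against its stop.
- **Blue handle:** it still points to +x at about 0.09 rad, as before.
- **Bystanders:** the tape, wrench, sanding block and bracket look unmoved in the pictures.

**What disagreed:** both the scene and wrist cameras showed the fingertips about 38 mm higher than the reported TCP. Because of this, my first push passed over the cover's bar without moving it. I allowed for the difference in every later move.

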